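# Slide a power module along the rail into its corner pocket

### The arm

A 6-joint arm with a two-finger parallel gripper is mounted at the origin on the work surface. World frame = base frame: x ahead of the robot, y to its left, z up, the work surface at z = 0. Lengths are in mm, angles in rad, forces in N, time in s.
With the tool pointing down it reaches from about 300 to 1000 mm from the base axis. Payload 5.1 kg.
Tool frame: the origin (TCP) lies midway between the tips of the shut fingers; the grasp point (between the pads) lies 19 mm behind it; z points along the fingers, y is the line along which they close (so a half turn about z gives the same grasp; the last joint's range is limited). The gripper opens to 95 mm and grips with 3 to 60 N. Pads are 20 mm wide; open, the fingers measure 119 mm over their backs; the gripper's body (75 mm by 180 mm) begins 59 mm behind the grasp point.
Start: joints at [-1.374, 0.124, 1.65, -0, 1.367, -0.083], TCP at [179.474, -624.719, 214.656] pointing down, gripper open.
Joint ranges: [-2.61, 2.61], [-1.02, 2.33], [0.03, 2.71], [-1.35, 4.49], [0.32, 2.68], [-2.91, 2.91]. Speed limits (rad/s): [2.57, 2.57, 3.14, 3.14, 3.14, 3.14].

### API

Orientations are given as a unit quaternion [x, y, z, w].
In Python, from workcell import * gives the robot as it stands.
- The arm moves only by the tool play_rows, never from a script. Its argument "targets" is a list of rows, each an object of numbers: "dx", "dy", "dz": the shift along the tool's x, y, z scaled (see below); "ax", "ay", "az": the turn, a rotation vector about the tool's x, y, z scaled (see below). A call has 1 to 10 rows; each row shifts and turns the commanded pose from where the row before left it, along the tool's axes as they then stand; what a row does not reach is not made up. The controller multiplies each number of a shift by 25 mm and each number of a turn by 5 degrees. A row lasts 1/8 s, in which the tool goes at most 62.5 mm and 10.7 degrees, less where a joint would pass 70% of its speed; a pose out of reach is approached as far as the arm can. A call with a number of a shift or a turn outside -1 to 1 is refused whole. A call with a gripper value outside its range is refused whole. "grip" is the opening, from 0 (shut) to 1 (fully open), set as the call begins (left out, the last holds). The fingers move at their own pace and stop on an object; "force" is the grip in N (left out, the last holds). Time passes only in rows, so rows that do not move let the fingers close. It gives the time, the measured TCP pose, the force, the opening and the grip force at its end, in the units of the state.
- state(): the state, without advancing time (a new reading comes with each control period).
- read_camera(name): name is "scene" or "top" or "wrist"; returns a dict with "frame" (480x640x3 uint8, blue, green, red), "vertical_fov" (degrees; the focal length in pixels is half the picture's height over the tangent of half this angle, whatever the lens; pixels are square), "cx", "cy" (the principal point, pixels), "R" (3x3) and "t" (3): a world point X has camera coordinates R X + t. Camera axes: x right, y down, z forward; pixel columns grow to the right and rows downward; lengths in mm; the calibration is good to about 2 mm. A picture is of the moment at which its call begins. There is no depth.
- job_done(): hands the job in; it is judged then, once.
The state is a dict: "t": time; "q": joint angles; "joint_vel": joint speeds; "effort": joint torques, N m; "position": TCP position; "tcp_rot": TCP orientation; "wrist_force": force on the tool from outside, world axes, zero at the start; "wrist_torque": the same for the moment, N m; "grip_width": finger opening in mm; "finger_force": force on a finger pad.
Only numpy, scipy, OpenCV 4.12 (cv2) and the standard library are available. Lean on these libraries where they do the work, as an engineer would, in place of code of your own. Each camera call takes 0.05 s, during which the arm holds its last target. There are 200 camera calls.

### The job

On the aluminium jig, push the loose power module straight across until it lies flat against the long rail, then pin it there and drag it along the rail, against the rail all the way, into the empty corner pocket until it is fully home in the corner against rail and end stop. Work only by touching and pushing with the fingers: the module must stay flat on the plate and never be lifted, and the module already seated in the other pocket and everything else must be left where it is. Finish with the robot clear of everything.

Things in the scene. Friction and masses are not known exactly. Their poses are not given: they have to be found in the camera images.
- jig: Fixed jig on the bench: aluminium plate 150 (x) x 400 (y) x 8 mm, top 8 mm above the bench. Origin: centre of its underside; x points away from the robot towards the rail, y along the rail, z up. Dark steel walls on it stand 12 mm above the plate: the rail, an end stop at each end and a short keeper wall before each corner. Between jig y = -145 and +145 mm the near side of the rail is open.
- rail (a point): Middle of the top edge of the rail's inner face, at jig x = +50, y = 0, z = 20 mm. The rail is 12 mm thick and runs from jig y = -187 to +187 mm.
- pocket_a (a point): Inner corner, at plate height, of the pocket at the jig's +y end, where rail (inner face jig x = +50 mm) and end stop (inner face jig y = +175 mm, 12 mm thick) meet. The keeper wall opposite the rail spans jig x +8 to +16, y +145 to +175 mm: the pocket is 34 mm wide, open to the middle; a module in it has 4 mm play across and its inner 20 mm sticks out past the keeper.
- pocket_b (a point): The same inner corner of the mirror-image pocket at the jig's -y end (jig x = +50, y = -175 mm; keeper y -145 to -175 mm).
- module: The loose module to be moved: steel base 30 (x) x 50 (y) x 4 mm, black body on it, 20 mm high in all (terminals to 22.5), about 100 g. Origin: centre of its underside, y along its length. Starts flat on the plate, 40 to 65 mm (origin) from where it meets the rail, near the rail's middle, turned up to 0.45 rad. Either end may lead. Against the rail its origin is at jig x +35 mm; home: y +150 or -150 too.
- pad: White ceramic insulating plate 28 x 46 mm, let in flush in the floor of the EMPTY corner pocket (it can be at either end of the jig; it only shows the place and cannot be felt). Origin: its centre at plate height, within 0.5 mm of where the module's origin lies when fully home; its axes are parallel to the jig's.
- module_b: A second, identical module already seated in the other corner pocket; to be left alone. Origin: centre of its underside.
- standoff: Bystander: brass standoff standing on the plate near one end of the jig's near edge, 18 mm diameter, 34 mm tall; origin at centre of underside.
- terminal: Bystander: grey terminal block lying on the plate near the other end of the near edge, 22 x 46 x 20 mm; origin at centre of underside.
- meter: Bystander: handheld multimeter lying on the bench to the left, 170 x 85 x 45 mm; origin at centre of underside.
- driver: Bystander: screwdriver lying on the bench to the right.
- cup: Bystander: small grey cup beyond the jig, 68 mm diameter, 60 mm tall; origin at centre of underside.
- tray: Bystander: blue divided parts tray beyond the jig, 80 x 150 x 35 mm; origin at centre of underside.
Things that resemble listed ones, but are neither listed nor needed, are in the scene too. What is shaped like the module but blue is not meant.

How it is judged (in metres and radians):
On the way, in this order (a step that is already met when the one before it is completed fails the run):
1. the module lies flat against the rail on its middle stretch (x of module in the frame of jig above 0.031 m and angle between the y axis of module and the y axis of jig, either way round below 0.1 rad and y of module in the frame of jig between -0.09 and 0.09 m), for 0.2 s.
2. the module has been brought along the rail into the empty corner pocket (horizontal distance between module and pad below 0.004 m and angle between the y axis of module and the y axis of jig, either way round below 0.08 rad), for 0.2 s.
At the end, for the whole second after the job is handed in: the module rests flat on the plate in the empty corner pocket, within 4 mm of fully home against rail and end stop and within 0.08 rad of parallel to the rail (all of step 2 and linear speed of module below 0.01 m/s and angle between module's own z axis and vertical below 0.05 rad and z of module in the frame of jig between 0.005 and 0.0105 m); the robot touches nothing.
It fails at once if the module was lifted more than 5 mm off the plate or tipped more than 0.2 rad (z of module in the frame of jig above 0.013 m or angle between module's own z axis and vertical above 0.2 rad).
It fails at once if the module was more than 6 mm off the rail when over 95 mm from the rail's middle (not kept against the rail on the way to the pocket) ((y of module in the frame of jig above 0.095 m or y of module in the frame of jig below -0.095 m) and x of module in the frame of jig below 0.029 m).
It fails at once if the module already seated was moved more than 5 mm (distance of module_b from where it was at the start of the episode above 0.005 m).
It fails at once if a bystander was moved more than 15 mm (distance of any of standoff, terminal, meter, driver, cup, tray from where it was at the start of the episode above 0.015 m).
It also fails if it takes over 56 s, if anything falls off the work surface, if the arm or the gripper's body presses on something with over 40 N, if the wrist force passes 120 N, or if a joint passes its speed limit or range.

## Working session

There is one attempt and no reset: what is moved stays moved. The work goes in short steps, Python scripts to look and compute and a tool call to move; the robot and the scene stay as the last step left them, time stands still between calls to the robot, and variables do not carry over. Pictures are saved under pics/ and viewed, at most 10 in all, crops included, and the job is handed in when it is done.

Besides the shell and the picture viewer there is one more tool, called after "Emit:" by a JSON object that holds its "method" and its "body", one argument or row to a line. play_rows: Moves the arm, as the interface text tells. Its arguments: {"type":"object","properties":{"targets":{"type":"array"},"grip":{"type":"number"},"force":{"type":"number"}},"required":["targets"]}

```bash
mkdir -p pics
cat > h.py <<'E'
from workcell import *
import numpy as np, cv2
def snap(name,fn):
    c=read_camera(name); cv2.imwrite('pics/'+fn+'.png',c['frame']); np.savez('pics/'+fn+'.npz',**{k:np.array(v) for k,v in c.items()}); return c
def load(fn): return dict(np.load('pics/'+fn+'.npz'))
def K(c):
    f=240/np.tan(np.radians(float(c['vertical_fov']))/2); return f
def ray(c,p,z):
    f=K(c); d=np.array([(p[0]-c['cx'])/f,(p[1]-c['cy'])/f,1]); R=c['R']; o=-R.T@c['t']; d=R.T@d
    return o+d*(z-o[2])/d[2]
def proj(c,X):
    f=K(c); q=c['R']@np.array(X)+c['t']; return q[:2]/q[2]*f+[c['cx'],c['cy']]
E
python3 - <<'E'
from h import *
for n in ['scene','top','wrist']:
    c=snap(n,n+'0'); print(n,-c['R'].T@c['t'],c['R'][2],K(c),c['cx'],c['cy'])
s=state(); print({k:np.round(v,3) for k,v in s.items()})
E
```

```text
scene [1275.49545497  158.55820762  731.84448475] [-0.67879674 -0.15386107 -0.71802629] 472.90879475647347 316.7408051906173 243.40590472680913
top [ 525.20494594    6.59929338 1625.36101512] [ 0.04460518  0.00894317 -0.99896466] 617.6536187116666 340.595546054664 239.15580982520524
wrist [ 246.21972372 -604.43772112  384.76874515] [-0.23807813 -0.06665048 -0.96895641] 373.3665645930195 324.720828570709 235.54289036338002
{'t': np.float64(0.15), 'q': array([-1.374,  0.124,  1.651, -0.   ,  1.368, -0.083]), 'joint_vel': array([ 0.001, -0.004, -0.003,  0.   , -0.001, -0.001]), 'effort': array([-1.0000e-03, -4.1819e+01, -3.6047e+01,  7.7000e-02,  4.7000e-02,
       -0.0000e+00]), 'position': array([ 179.366, -624.237,  213.678]), 'tcp_rot': array([ 0.99 ,  0.139, -0.   , -0.001]), 'wrist_force': array([ 0.024, -0.189,  0.28 ]), 'wrist_torque': array([0.045, 0.019, 0.031]), 'finger_force': np.float64(0.0), 'grip_width': np.float64(95.368)}
```

View pics/top0.png

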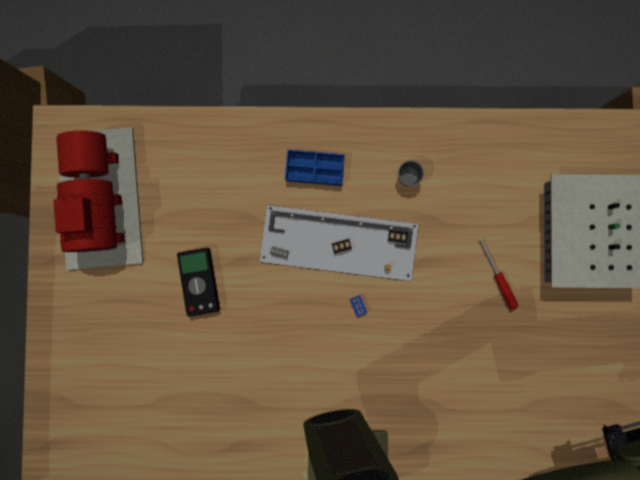

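View pics/scene0.png

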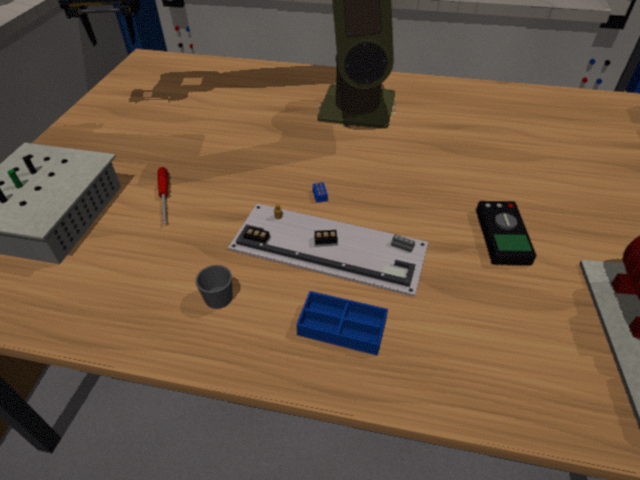

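The top view shows the loose black module at (342,245). Things it could be confused with are the seated module_b at (399,236), the blue lookalike at (358,306) and the grey terminal at (280,253). The empty pocket is at the left, +y end (277,222), and the standoff is at (388,267). I choose (342,245) and check it in a crop.

Run:
```python
from h import *
c=load('top0')
im=c['frame'][195:290,250:430]; a=cv2.resize(im,None,fx=4.4,fy=4.4,interpolation=cv2.INTER_CUBIC)
cv2.imwrite('pics/crop0.png',cv2.convertScaleAbs(a,alpha=1.5))
P=[ray(c,p,8) for p in [(268,207),(417,224),(411,279),(262,263)]]
print(np.round(P,1)); print('center',np.mean(P,0))
v=(P[0]-P[1]+P[3]-P[2]); print('yaw of y axis -90:',np.arctan2(-v[0],v[1]))
print('module',ray(c,(342,245),28), 'pad',ray(c,(277,222),8))
```

```text
[[ 680.4  212.8    8. ]
 [ 638.9 -178.8    8. ]
 [ 494.9 -163.7    8. ]
 [ 533.1  226.4    8. ]]
center [586.83431512  24.1575196    8.        ]
yaw of y axis -90: -0.10172852550771122
module [581.42298518  17.12949649  28.        ] pad [641.09706011 188.53905724   8.        ]
```

View pics/crop0.png

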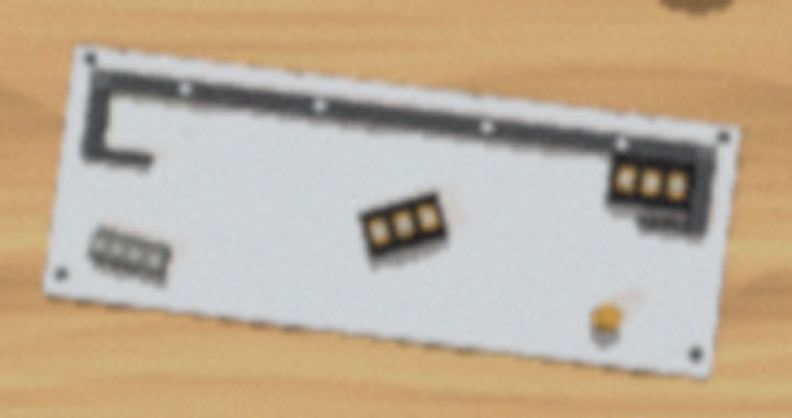

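The crop confirms the choice. The loose module is at crop (403,228), turned about 0.35 rad from the rail with its −y end nearer. The empty pocket is at the upper left, +y end, and module_b is seated at the right. I move above it for one close look.

Emit:
{"method": "play_rows", "body": {
  "targets": [
    {"dx": 0.98,"dy": -1},
    {"dx": 0.98,"dy": -1},
    {"dx": 0.98,"dy": -1},
    {"dx": 0.98,"dy": -1},
    {"dx": 0.98,"dy": -1},
    {"dx": 0.98,"dy": -1},
    {"dx": 0.98,"dy": -1},
    {"dx": 0.98,"dy": -1},
    {"dx": 0.98,"dy": -1},
    {"dx": 0.98,"dy": -1}
  ],
  "grip": 0.25
}}

```text
$.targets[0]: bad value
```

Emit:
{"method": "play_rows", "body": {
  "targets": [
    {"dx": 0.98,"dy": -1},
    {"dx": 0.98,"dy": -1},
    {"dx": 0.98,"dy": -1},
    {"dx": 0.98,"dy": -1},
    {"dx": 0.98,"dy": -1},
    {"dx": 0.98,"dy": -1},
    {"dx": 0.98,"dy": -1},
    {"dx": 0.98,"dy": -1},
    {"dx": 0.98,"dy": -1},
    {"dx": 0.98,"dy": -1}
  ]
}}

```text
$.targets[0]: bad value
```

Emit:
{"method": "play_rows", "body": {
  "targets": [
    {"dx": 0.98,"dy": -1},
    {"az": 0.87},
    {"az": 0.87},
    {"az": 0.87},
    {"az": 0.88},
    {"az": 0.88},
    {}
  ]
}}

```text
$.targets[0]: bad value
```

Run:
```python
from h import *
c=snap('wrist','w1'); s=state(); print(s['t'],s['position'],s['tcp_rot'],s['grip_width'],s['wrist_force'])
```

```text
0.2 [ 179.39884856 -624.33544773  213.85287023] [ 9.90230922e-01  1.39435627e-01 -4.61530362e-05 -6.51053732e-04] 95.05367211559037 [-0.17996595 -0.05195234  0.08840169]
```

View pics/w1.png

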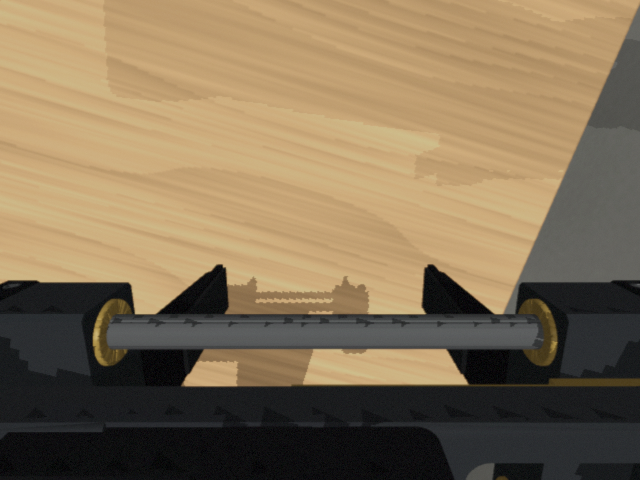

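The call was refused and the arm has not moved: every row needs all six keys. The wrist view shows only bench, with the fingertips at (222,268) and (427,268), so the camera looks ahead along tool +x.

Emit:
{"method": "play_rows", "body": {
  "targets": [
    {"dx": 0.98,"dy": -1,"dz": 0,"ax": 0,"ay": 0,"az": 0},
    {"dx": 0.98,"dy": -1,"dz": 0,"ax": 0,"ay": 0,"az": 0},
    {"dx": 0.98,"dy": -1,"dz": 0,"ax": 0,"ay": 0,"az": 0},
    {"dx": 0.98,"dy": -1,"dz": 0,"ax": 0,"ay": 0,"az": 0},
    {"dx": 0.98,"dy": -1,"dz": 0,"ax": 0,"ay": 0,"az": 0},
    {"dx": 0.98,"dy": -1,"dz": 0,"ax": 0,"ay": 0,"az": 0},
    {"dx": 0.98,"dy": -1,"dz": 0,"ax": 0,"ay": 0,"az": 0},
    {"dx": 0.98,"dy": -1,"dz": 0,"ax": 0,"ay": 0,"az": 0},
    {"dx": 0.98,"dy": -1,"dz": 0,"ax": 0,"ay": 0,"az": 0},
    {"dx": 0.98,"dy": -1,"dz": 0,"ax": 0,"ay": 0,"az": 0}
  ],
  "grip": 0.25
}}

```text
t: 1.45
position: [346.2, -315.6, 214.5]
tcp_rot: [0.99, 0.139, 0.0, -0.0]
wrist_force: [-0.1, -0.9, -0.1]
grip_width: 23.7
finger_force: 0.0
```

Emit:
{"method": "play_rows", "body": {
  "targets": [
    {"dx": 0.98,"dy": -1,"dz": 0,"ax": 0,"ay": 0,"az": 0},
    {"dx": 0.98,"dy": -1,"dz": 0,"ax": 0,"ay": 0,"az": 0},
    {"dx": 0.98,"dy": -1,"dz": 0,"ax": 0,"ay": 0,"az": 0},
    {"dx": 0.98,"dy": -1,"dz": 0,"ax": 0,"ay": 0,"az": 0},
    {"dx": 0.98,"dy": -1,"dz": 0,"ax": 0,"ay": 0,"az": 0},
    {"dx": 0.98,"dy": -1,"dz": 0,"ax": 0,"ay": 0,"az": 0},
    {"dx": 0.98,"dy": -1,"dz": 0,"ax": 0,"ay": 0,"az": 0},
    {"dx": 0.98,"dy": -1,"dz": 0,"ax": 0,"ay": 0,"az": 0},
    {"dx": 0.98,"dy": -1,"dz": 0,"ax": 0,"ay": 0,"az": 0},
    {"dx": 0.98,"dy": -1,"dz": 0,"ax": 0,"ay": 0,"az": 0}
  ]
}}

```text
t: 2.7
position: [512.7, -7.7, 214.6]
tcp_rot: [0.99, 0.14, 0.0, 0.0]
wrist_force: [-0.4, -0.7, 0.7]
grip_width: 23.6
finger_force: 0.0
```

Emit:
{"method": "play_rows", "body": {
  "targets": [
    {"dx": 0.98,"dy": -1,"dz": 0,"ax": 0,"ay": 0,"az": 0},
    {"dx": 0,"dy": 0,"dz": 0,"ax": 0,"ay": 0,"az": 0.87},
    {"dx": 0,"dy": 0,"dz": 0,"ax": 0,"ay": 0,"az": 0.87},
    {"dx": 0,"dy": 0,"dz": 0,"ax": 0,"ay": 0,"az": 0.87},
    {"dx": 0,"dy": 0,"dz": 0,"ax": 0,"ay": 0,"az": 0.87},
    {"dx": 0,"dy": 0,"dz": 0,"ax": 0,"ay": 0,"az": 0.88},
    {"dx": 0,"dy": 0,"dz": 0,"ax": 0,"ay": 0,"az": 0},
    {"dx": 0,"dy": 0,"dz": 0,"ax": 0,"ay": 0,"az": 0}
  ]
}}

```text
t: 3.7
position: [528.9, 21.9, 214.6]
tcp_rot: [0.999, -0.05, -0.0, -0.0]
wrist_force: [-0.1, -0.3, -0.3]
grip_width: 23.7
finger_force: 0.0
```

Run:
```python
from h import *
c=snap('wrist','w2'); s=state(); print(s['t'],s['position'],s['tcp_rot'],s['grip_width'],s['wrist_force'])
```

```text
3.75 [528.91725183  21.9493964  214.57678745] [ 9.98753724e-01 -4.99098592e-02 -7.39207156e-05 -3.26173546e-06] 23.758091481684996 [-0.55297445  0.43494786 -0.86464317]
```

View pics/w2.png

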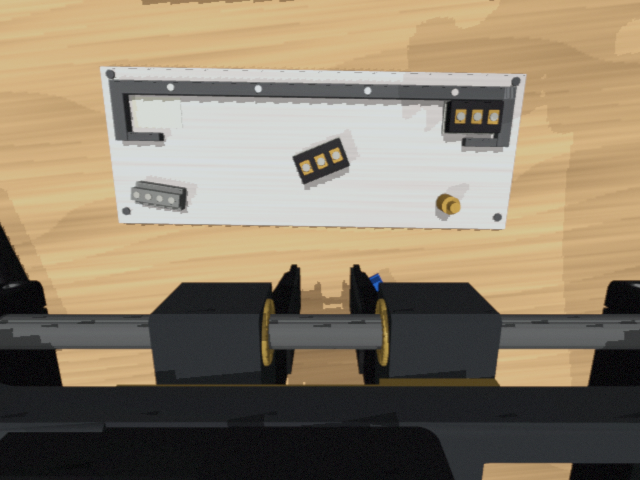

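The wrist view shows the plate corners at (101,67), (525,74), (505,230) and (120,223). The module top is centred near (321,161), the pad is at about (158,113), and the blue lookalike is at (376,282).

```bash
cat >> h.py <<'E'
from scipy.optimize import least_squares
def jw(j,p):  # jig->world, j=(x,y,yaw)
    c,s=np.cos(j[2]),np.sin(j[2]); return np.array([j[0]+c*p[0]-s*p[1],j[1]+s*p[0]+c*p[1],p[2]])
def wj(j,P):
    c,s=np.cos(j[2]),np.sin(j[2]); d=np.array(P[:2])-j[:2]; return np.array([c*d[0]+s*d[1],-s*d[0]+c*d[1]])
E
python3 - <<'E'
from h import *
cor=[(75,200,8),(75,-200,8),(-75,-200,8),(-75,200,8)]
obs={'w2':[(101,67),(525,74),(505,230),(120,223)],'top0':[(267.6,205.5),(418,224),(411,280.5),(260.5,262)]}
for k,o in obs.items():
    c=load(k); r=least_squares(lambda j:np.ravel([proj(c,jw(j,p))-q for p,q in zip(cor,o)]),[587,24,-.1]); print(k,r.x,np.abs(r.fun).max())
c=load('w2'); c0=load('top0'); j=least_squares(lambda j:np.ravel([proj(c,jw(j,p))-q for p,q in zip(cor,obs['w2'])]),[587,24,-.1]).x
# rail top inner edge, pad, module
for n,p,z in [('railmid',(312,99),20),('padc',(158,113),8),('decoy',(376,282),20),('standoff top',(453,208),42)]: print(n,ray(c,p,z)[:2],wj(j,ray(c,p,z)))
# module top corners via dark mask (two-view triangulated height from pads' centre)
def tri(a,b):
    A=[];
    for c_,p in ((c,a),(c0,b)):
        f=K(c_); d=np.array([(p[0]-c_['cx'])/f,(p[1]-c_['cy'])/f,1]); d=c_['R'].T@d; d/=np.linalg.norm(d); A.append((-c_['R'].T@c_['t'],d))
    M=sum(np.eye(3)-np.outer(d,d) for o,d in A); v=sum((np.eye(3)-np.outer(d,d))@o for o,d in A); return np.linalg.solve(M,v)
X=tri((321.5,160.5),(250+403/4.4,195+225/4.4)); print('module top',X,wj(j,X))
a,b=ray(c,(306,167),30),ray(c,(337,155),30); u=wj(j,a)-wj(j,b); print('ang',np.arctan2(u[0],u[1]), wj(j,(a+b)/2))
for q in [(293,157),(341,139),(349,163),(303,184)]: print(wj(j,ray(c,q,24)))
E
```

```text
w2 [ 5.87452474e+02  2.84139885e+01 -1.16003902e-01] 1.4421708784348084
top0 [ 5.87506923e+02  2.47784031e+01 -1.13938401e-01] 0.6461642057911376
railmid [635.94546128  23.91544992] [48.68774867  1.14446328]
padc [639.33120412 173.17045176] [ 34.77537998 149.78821466]
decoy [449.92711657 -23.07310351] [-130.64174484  -67.05877328]
standoff top [525.12608708 -97.0499889 ] [ -47.38580655 -131.83464438]
module top [579.0723015   19.61497001  12.88294091] [-7.30541735 -9.70983491]
ang -0.3790273881680294 [-6.96010174 -8.43902827]
[-3.9625539  18.64451355]
[ 13.30229349 -26.4607228 ]
[ -8.70802626 -34.67633292]
[-29.35931048   9.11332267]
```

Emit:
{"method": "play_rows", "body": {
  "targets": [
    {"dx": 0,"dy": -0.12,"dz": 1,"ax": 0,"ay": 0,"az": 0.17},
    {"dx": 0,"dy": 0,"dz": 1,"ax": 0,"ay": 0,"az": 0},
    {"dx": 0,"dy": 0,"dz": 1,"ax": 0,"ay": 0,"az": 0},
    {"dx": 0,"dy": 0,"dz": 1,"ax": 0,"ay": 0,"az": 0},
    {"dx": 0,"dy": 0,"dz": 1,"ax": 0,"ay": 0,"az": 0},
    {"dx": 0,"dy": 0,"dz": 1,"ax": 0,"ay": 0,"az": 0},
    {"dx": 0,"dy": 0,"dz": 1,"ax": 0,"ay": 0,"az": 0},
    {"dx": 0,"dy": 0,"dz": 0.9,"ax": 0,"ay": 0,"az": 0},
    {"dx": 0,"dy": 0,"dz": 0.22,"ax": 0,"ay": 0,"az": 0},
    {"dx": 0,"dy": 0,"dz": 0,"ax": 0,"ay": 0,"az": 0}
  ]
}}

```text
t: 5.0
position: [529.4, 24.9, 11.8]
tcp_rot: [0.998, -0.058, -0.0, -0.0]
wrist_force: [0.4, -0.8, 0.0]
grip_width: 23.8
finger_force: 0.0
```

Emit:
{"method": "play_rows", "body": {
  "targets": [
    {"dx": 0.3,"dy": 0,"dz": 0,"ax": 0,"ay": 0,"az": 0},
    {"dx": 0.3,"dy": 0,"dz": 0,"ax": 0,"ay": 0,"az": 0},
    {"dx": 0.3,"dy": 0,"dz": 0,"ax": 0,"ay": 0,"az": 0},
    {"dx": 0.2,"dy": 0,"dz": 0,"ax": 0,"ay": 0,"az": 0},
    {"dx": 0.2,"dy": 0,"dz": 0,"ax": 0,"ay": 0,"az": 0},
    {"dx": 0.2,"dy": 0,"dz": 0,"ax": 0,"ay": 0,"az": 0},
    {"dx": 0.2,"dy": 0,"dz": 0,"ax": 0,"ay": 0,"az": 0},
    {"dx": 0,"dy": 0,"dz": 0,"ax": 0,"ay": 0,"az": 0}
  ]
}}

```text
t: 6.0
position: [572.2, 19.9, 11.8]
tcp_rot: [0.998, -0.058, 0.001, 0.0]
wrist_force: [-0.2, 0.6, 1.4]
grip_width: 23.5
finger_force: 0.5
```

Run:
```python
from h import *
c=snap('wrist','w3'); s=state(); print(s['t'],s['position'],s['tcp_rot'],s['wrist_force'])
```

```text
6.05 [571.93358151  19.91340227  11.68654652] [ 9.98331890e-01 -5.77344077e-02  4.12636466e-04  7.14409125e-05] [-0.39396399  0.66585187  0.95383731]
```

View pics/w3.png

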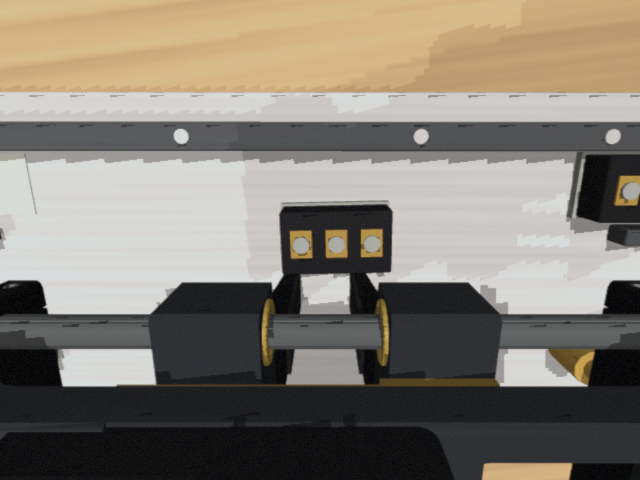

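The module is now square to the fingers, spanning (280..391, 207..272). The rail's inner edge is at row 151, with about 24 mm still to go. I continue gently.

Emit:
{"method": "play_rows", "body": {
  "targets": [
    {"dx": 0.2,"dy": 0,"dz": 0,"ax": 0,"ay": 0,"az": 0},
    {"dx": 0.2,"dy": 0,"dz": 0,"ax": 0,"ay": 0,"az": 0},
    {"dx": 0.2,"dy": 0,"dz": 0,"ax": 0,"ay": 0,"az": 0},
    {"dx": 0.16,"dy": 0,"dz": 0,"ax": 0,"ay": 0,"az": 0},
    {"dx": 0,"dy": 0,"dz": 0,"ax": 0,"ay": 0,"az": 0}
  ]
}}

```text
t: 6.68
position: [590.9, 17.8, 11.7]
tcp_rot: [0.998, -0.058, 0.0, 0.0]
wrist_force: [0.4, -0.3, 0.1]
grip_width: 24.1
finger_force: 0.0
```

Emit:
{"method": "play_rows", "body": {
  "targets": [
    {"dx": 0.06,"dy": 0,"dz": 0,"ax": 0,"ay": 0,"az": 0},
    {"dx": 0.06,"dy": 0,"dz": 0,"ax": 0,"ay": 0,"az": 0}
  ]
}}

```text
t: 6.92
position: [593.2, 17.5, 11.6]
tcp_rot: [0.998, -0.058, -0.0, -0.0]
wrist_force: [-0.8, 0.1, 0.3]
grip_width: 23.6
finger_force: 0.3
```

Emit:
{"method": "play_rows", "body": {
  "targets": [
    {"dx": 0.06,"dy": 0,"dz": 0,"ax": 0,"ay": 0,"az": 0},
    {"dx": 0,"dy": 0,"dz": 0,"ax": 0,"ay": 0,"az": 0}
  ]
}}

```text
t: 7.18
position: [595.0, 17.3, 11.7]
tcp_rot: [0.998, -0.058, 0.0, 0.0]
wrist_force: [0.0, 0.0, -0.6]
grip_width: 23.8
finger_force: 0.1
```

Run:
```python
from h import *
c=snap('wrist','w4'); s=state(); print(s['t'],s['position'],s['tcp_rot'],s['wrist_force'])
```

```text
7.225 [594.98393652  17.30686626  11.7037113 ] [ 9.98333185e-01 -5.77133382e-02  1.49800156e-04  1.27030448e-05] [-0.44432742  0.00993782 -0.13627175]
```

View pics/w4.png

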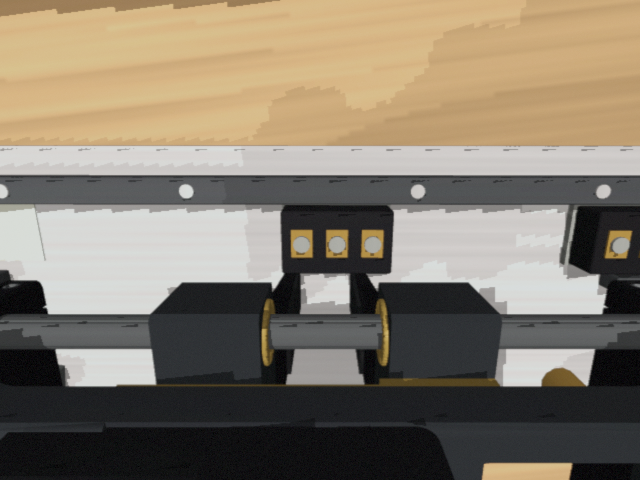

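The module is now almost at the rail: body edge at row 207, rail edge at row 205. There is no contact force yet, so I push until there is.

Emit:
{"method": "play_rows", "body": {
  "targets": [
    {"dx": 0.04,"dy": 0,"dz": 0,"ax": 0,"ay": 0,"az": 0},
    {"dx": 0.04,"dy": 0,"dz": 0,"ax": 0,"ay": 0,"az": 0}
  ]
}}

```text
t: 7.48
position: [595.8, 17.2, 11.4]
tcp_rot: [0.998, -0.058, -0.001, -0.0]
wrist_force: [-4.6, 1.2, 2.4]
grip_width: 23.8
finger_force: 2.4
```

Emit:
{"method": "play_rows", "body": {
  "targets": [
    {"dx": 0.04,"dy": 0,"dz": 0,"ax": 0,"ay": 0,"az": 0},
    {"dx": 0,"dy": 0,"dz": 0,"ax": 0,"ay": 0,"az": 0}
  ]
}}

```text
t: 7.72
position: [596.0, 17.2, 11.2]
tcp_rot: [0.998, -0.058, -0.002, -0.0]
wrist_force: [-6.3, 1.2, 4.0]
grip_width: 23.6
finger_force: 3.4
```

Emit:
{"method": "play_rows", "body": {
  "targets": [
    {"dx": 0.03,"dy": 0,"dz": 0,"ax": 0,"ay": 0,"az": 0},
    {"dx": 0,"dy": 0,"dz": 0,"ax": 0,"ay": 0,"az": 0}
  ]
}}

```text
t: 7.98
position: [596.1, 17.2, 11.1]
tcp_rot: [0.998, -0.058, -0.003, -0.0]
wrist_force: [-8.1, 1.5, 6.0]
grip_width: 24.1
finger_force: 4.3
```

The module is flat against the rail, with contact at TCP (596.1,17.2). I back off, rise, move behind the module's trailing corner and turn the tool 45°. In that pose one finger bears on the trailing end and the other on the near side.

Emit:
{"method": "play_rows", "body": {
  "targets": [
    {"dx": -0.4,"dy": 0,"dz": 0,"ax": 0,"ay": 0,"az": 0},
    {"dx": -1,"dy": 0,"dz": 0,"ax": 0,"ay": 0,"az": 0},
    {"dx": 0,"dy": 0,"dz": -1,"ax": 0,"ay": 0,"az": 0},
    {"dx": 0,"dy": 0,"dz": -0.6,"ax": 0,"ay": 0,"az": 0},
    {"dx": 0.5,"dy": 1,"dz": 0,"ax": 0,"ay": 0,"az": 0},
    {"dx": 0.5,"dy": 0.93,"dz": 0,"ax": 0,"ay": 0,"az": 0},
    {"dx": 0,"dy": 0,"dz": 0,"ax": 0,"ay": 0,"az": -1},
    {"dx": 0,"dy": 0,"dz": 0,"ax": 0,"ay": 0,"az": -1},
    {"dx": 0,"dy": 0,"dz": 0,"ax": 0,"ay": 0,"az": -1},
    {"dx": 0,"dy": 0,"dz": 0,"ax": 0,"ay": 0,"az": -1}
  ]
}}

```text
t: 9.22
position: [583.8, -30.1, 52.2]
tcp_rot: [0.993, 0.118, 0.001, 0.0]
wrist_force: [0.3, -0.2, -0.4]
grip_width: 23.9
finger_force: 0.0
```

Emit:
{"method": "play_rows", "body": {
  "targets": [
    {"dx": 0,"dy": 0,"dz": 0,"ax": 0,"ay": 0,"az": -1},
    {"dx": 0,"dy": 0,"dz": 0,"ax": 0,"ay": 0,"az": -1},
    {"dx": 0,"dy": 0,"dz": 0,"ax": 0,"ay": 0,"az": -1},
    {"dx": 0,"dy": 0,"dz": 0,"ax": 0,"ay": 0,"az": -1},
    {"dx": 0,"dy": 0,"dz": 0,"ax": 0,"ay": 0,"az": -1},
    {"dx": 0,"dy": 0,"dz": 0,"ax": 0,"ay": 0,"az": 0},
    {"dx": 0,"dy": 0,"dz": 0,"ax": 0,"ay": 0,"az": 0}
  ],
  "grip": 0.105
}}

```text
t: 10.1
position: [583.4, -30.0, 51.9]
tcp_rot: [0.945, 0.328, 0.0, 0.0]
wrist_force: [-0.1, -0.3, -0.3]
grip_width: 10.2
finger_force: 0.0
```

Run:
```python
from h import *
c=snap('wrist','w5'); t=snap('top','top5'); s=state(); print(s['t'],s['position'],s['tcp_rot'],s['wrist_force'],s['grip_width'])
j=(587.45,28.4,-.1155)
yaw=2*np.arctan2(s['tcp_rot'][1],s['tcp_rot'][0]); print('yaw rel jig',yaw+.1155,'tcp jig',wj(j,s['position']),'ref contact',wj(j,(596.0,17.2)))
im=np.vstack([c['frame'][80:360,:],cv2.resize(t['frame'][195:290,250:430],(640,320),interpolation=cv2.INTER_CUBIC)])
cv2.imwrite('pics/c5.png',im)
```

```text
10.2 [583.24258011 -29.93304524  51.78305647] [9.44563812e-01 3.28327829e-01 1.84857934e-04 8.78570506e-05] [ 0.97021923  1.42992264 -0.83460872] 9.861365734419707
yaw rel jig 0.7845654519945863 tcp jig [  2.54310974 -58.42926615] ref contact [  9.78375956 -10.14004679]
```

View pics/c5.png

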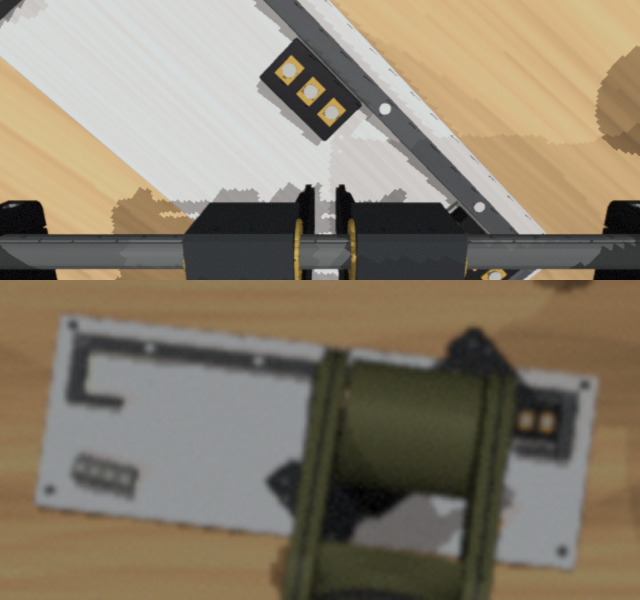

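The wrist part (top) shows the module still flat on the rail, with its trailing near corner at (325,140) straight ahead of the finger gap at (325,190). I descend and nestle onto the corner.

Emit:
{"method": "play_rows", "body": {
  "targets": [
    {"dx": 0,"dy": 0,"dz": 1,"ax": 0,"ay": 0,"az": 0},
    {"dx": 0,"dy": 0,"dz": 0.6,"ax": 0,"ay": 0,"az": 0},
    {"dx": 0,"dy": 0,"dz": 0,"ax": 0,"ay": 0,"az": 0},
    {"dx": 0.25,"dy": 0,"dz": 0,"ax": 0,"ay": 0,"az": 0},
    {"dx": 0.2,"dy": 0,"dz": 0,"ax": 0,"ay": 0,"az": 0},
    {"dx": 0.2,"dy": 0,"dz": 0,"ax": 0,"ay": 0,"az": 0},
    {"dx": 0.1,"dy": 0,"dz": 0,"ax": 0,"ay": 0,"az": 0},
    {"dx": 0,"dy": 0,"dz": 0,"ax": 0,"ay": 0,"az": 0}
  ]
}}

```text
t: 11.2
position: [597.9, -18.1, 11.7]
tcp_rot: [0.944, 0.329, 0.0, 0.0]
wrist_force: [-0.4, -0.9, -0.3]
grip_width: 10.0
finger_force: 0.0
```

Emit:
{"method": "play_rows", "body": {
  "targets": [
    {"dx": 0.1,"dy": -0.1,"dz": 0,"ax": 0,"ay": 0,"az": 0},
    {"dx": 0.1,"dy": -0.1,"dz": 0,"ax": 0,"ay": 0,"az": 0},
    {"dx": 0,"dy": 0,"dz": 0,"ax": 0,"ay": 0,"az": 0}
  ]
}}

```text
t: 11.58
position: [598.5, -11.0, 11.6]
tcp_rot: [0.944, 0.329, -0.0, -0.0]
wrist_force: [-0.7, 0.5, 1.5]
grip_width: 10.1
finger_force: 0.1
```

Run:
```python
from h import *
c=snap('wrist','w6'); s=state(); print(s['t'],s['position'],s['wrist_force'],s['grip_width'],wj((587.45,28.4,-.1155),s['position']))
cv2.imwrite('pics/c6.png',c['frame'][80:360])
```

```text
11.625 [598.4973241  -11.02698768  11.61850378] [ 0.13397209 -0.14539476  0.54074591] 9.797773013716967 [ 15.51741793 -37.89116609]
```

View pics/c6.png

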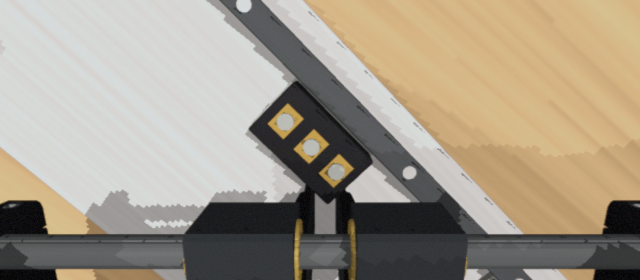

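The corner is nestled between the fingers at (330,200) and the module still lies on the rail. I add a little preload towards the rail and drag along it.

Emit:
{"method": "play_rows", "body": {
  "targets": [
    {"dx": 0.03,"dy": 0.03,"dz": 0,"ax": 0,"ay": 0,"az": 0},
    {"dx": 0,"dy": 0,"dz": 0,"ax": 0,"ay": 0,"az": 0}
  ]
}}

```text
t: 11.88
position: [599.8, -11.4, 11.7]
tcp_rot: [0.944, 0.329, 0.0, 0.0]
wrist_force: [0.3, -0.3, -0.3]
grip_width: 9.8
finger_force: 0.0
```

Emit:
{"method": "play_rows", "body": {
  "targets": [
    {"dx": 0.13,"dy": -0.11,"dz": 0,"ax": 0,"ay": 0,"az": 0},
    {"dx": 0.15,"dy": -0.15,"dz": 0,"ax": 0,"ay": 0,"az": 0},
    {"dx": 0.15,"dy": -0.15,"dz": 0,"ax": 0,"ay": 0,"az": 0},
    {"dx": 0.15,"dy": -0.15,"dz": 0,"ax": 0,"ay": 0,"az": 0}
  ]
}}

```text
t: 12.38
position: [602.3, 9.1, 11.6]
tcp_rot: [0.944, 0.329, -0.0, 0.0]
wrist_force: [-0.6, -0.6, 0.3]
grip_width: 10.3
finger_force: 0.3
```

Emit:
{"method": "play_rows", "body": {
  "targets": [
    {"dx": 0.15,"dy": -0.11,"dz": 0,"ax": 0,"ay": 0,"az": 0},
    {"dx": 0.15,"dy": -0.13,"dz": 0,"ax": 0,"ay": 0,"az": 0},
    {"dx": 0.13,"dy": -0.13,"dz": 0,"ax": 0,"ay": 0,"az": 0}
  ]
}}

```text
t: 12.75
position: [604.4, 22.2, 11.7]
tcp_rot: [0.944, 0.329, -0.001, 0.0]
wrist_force: [-3.4, -2.9, 3.7]
grip_width: 9.9
finger_force: 4.1
```

```bash
cat > chk.py <<'E'
from h import *
s=state(); print(round(s['t'],2),s['position'].round(1),s['wrist_force'].round(1),wj((587.45,28.4,-.1155),s['position']).round(2))
E
python3 chk.py
```

```text
12.75 [604.4  22.2  11.7] [-3.4 -2.9  3.7] [17.58 -4.22]
```

Contact is at about 3 N towards the rail. I drag on parallel to it.

Emit:
{"method": "play_rows", "body": {
  "targets": [
    {"dx": 0.2,"dy": -0.2,"dz": 0,"ax": 0,"ay": 0,"az": 0},
    {"dx": 0.2,"dy": -0.2,"dz": 0,"ax": 0,"ay": 0,"az": 0},
    {"dx": 0.2,"dy": -0.2,"dz": 0,"ax": 0,"ay": 0,"az": 0},
    {"dx": 0.2,"dy": -0.2,"dz": 0,"ax": 0,"ay": 0,"az": 0},
    {"dx": 0.2,"dy": -0.2,"dz": 0,"ax": 0,"ay": 0,"az": 0}
  ]
}}

```text
t: 13.38
position: [608.5, 57.4, 11.6]
tcp_rot: [0.944, 0.329, -0.001, 0.0]
wrist_force: [-3.5, -4.2, 2.8]
grip_width: 10.1
finger_force: 4.1
```

```bash
python3 chk.py
```

```text
13.38 [608.5  57.4  11.6] [-3.5 -4.2  2.8] [17.59 31.28]
```

Emit:
{"method": "play_rows", "body": {
  "targets": [
    {"dx": 0.2,"dy": -0.2,"dz": 0,"ax": 0,"ay": 0,"az": 0},
    {"dx": 0.2,"dy": -0.2,"dz": 0,"ax": 0,"ay": 0,"az": 0},
    {"dx": 0.2,"dy": -0.2,"dz": 0,"ax": 0,"ay": 0,"az": 0},
    {"dx": 0.2,"dy": -0.2,"dz": 0,"ax": 0,"ay": 0,"az": 0}
  ]
}}

```text
t: 13.88
position: [611.8, 85.5, 11.7]
tcp_rot: [0.944, 0.329, -0.001, 0.0]
wrist_force: [-3.3, -3.9, 2.7]
grip_width: 10.1
finger_force: 4.0
```

Emit:
{"method": "play_rows", "body": {
  "targets": [
    {"dx": 0.2,"dy": -0.2,"dz": 0,"ax": 0,"ay": 0,"az": 0},
    {"dx": 0.2,"dy": -0.2,"dz": 0,"ax": 0,"ay": 0,"az": 0},
    {"dx": 0.2,"dy": -0.2,"dz": 0,"ax": 0,"ay": 0,"az": 0},
    {"dx": 0.2,"dy": -0.2,"dz": 0,"ax": 0,"ay": 0,"az": 0}
  ]
}}

```text
t: 14.38
position: [615.1, 113.7, 11.7]
tcp_rot: [0.944, 0.329, -0.001, 0.0]
wrist_force: [-3.3, -4.7, 2.8]
grip_width: 10.1
finger_force: 4.1
```

```bash
python3 chk.py
```

```text
14.38 [615.1 113.7  11.7] [-3.3 -4.7  2.8] [17.65 87.91]
```

Emit:
{"method": "play_rows", "body": {
  "targets": [
    {"dx": 0.2,"dy": -0.2,"dz": 0,"ax": 0,"ay": 0,"az": 0},
    {"dx": 0.2,"dy": -0.2,"dz": 0,"ax": 0,"ay": 0,"az": 0},
    {"dx": 0.2,"dy": -0.2,"dz": 0,"ax": 0,"ay": 0,"az": 0},
    {"dx": 0.1,"dy": -0.1,"dz": 0,"ax": 0,"ay": 0,"az": 0}
  ]
}}

```text
t: 14.88
position: [618.0, 138.4, 11.6]
tcp_rot: [0.944, 0.329, -0.001, 0.0]
wrist_force: [-3.3, -5.6, 3.5]
grip_width: 9.9
finger_force: 4.4
```

Emit:
{"method": "play_rows", "body": {
  "targets": [
    {"dx": 0.06,"dy": -0.06,"dz": 0,"ax": 0,"ay": 0,"az": 0},
    {"dx": 0.06,"dy": -0.06,"dz": 0,"ax": 0,"ay": 0,"az": 0}
  ]
}}

```text
t: 15.12
position: [618.5, 142.3, 11.6]
tcp_rot: [0.944, 0.329, -0.001, 0.0]
wrist_force: [-3.9, -4.7, 2.8]
grip_width: 9.9
finger_force: 4.4
```

Emit:
{"method": "play_rows", "body": {
  "targets": [
    {"dx": 0.05,"dy": -0.05,"dz": 0,"ax": 0,"ay": 0,"az": 0},
    {"dx": 0,"dy": 0,"dz": 0,"ax": 0,"ay": 0,"az": 0}
  ]
}}

```text
t: 15.38
position: [618.6, 144.2, 11.6]
tcp_rot: [0.944, 0.329, -0.001, 0.0]
wrist_force: [-3.0, -3.0, 3.1]
grip_width: 9.9
finger_force: 4.0
```

```bash
python3 chk.py
```

```text
15.38 [618.6 144.2  11.6] [-3.  -3.   3.1] [ 17.64 118.65]
```

Emit:
{"method": "play_rows", "body": {
  "targets": [
    {"dx": 0.05,"dy": -0.05,"dz": 0,"ax": 0,"ay": 0,"az": 0},
    {"dx": 0,"dy": 0,"dz": 0,"ax": 0,"ay": 0,"az": 0}
  ]
}}

```text
t: 15.62
position: [618.9, 145.9, 11.7]
tcp_rot: [0.944, 0.329, -0.001, 0.0]
wrist_force: [-4.2, -3.3, 2.8]
grip_width: 10.0
finger_force: 4.1
```

Emit:
{"method": "play_rows", "body": {
  "targets": [
    {"dx": 0.04,"dy": -0.04,"dz": 0,"ax": 0,"ay": 0,"az": 0},
    {"dx": 0,"dy": 0,"dz": 0,"ax": 0,"ay": 0,"az": 0}
  ]
}}

```text
t: 15.88
position: [619.0, 147.3, 11.6]
tcp_rot: [0.944, 0.329, -0.001, 0.0]
wrist_force: [-3.7, -3.5, 3.6]
grip_width: 10.0
finger_force: 4.2
```

```bash
python3 chk.py
```

```text
15.88 [619.  147.3  11.6] [-3.7 -3.5  3.6] [ 17.67 121.75]
```

Emit:
{"method": "play_rows", "body": {
  "targets": [
    {"dx": 0.04,"dy": -0.04,"dz": 0,"ax": 0,"ay": 0,"az": 0},
    {"dx": 0,"dy": 0,"dz": 0,"ax": 0,"ay": 0,"az": 0}
  ]
}}

```text
t: 16.12
position: [619.1, 148.1, 11.6]
tcp_rot: [0.944, 0.329, -0.001, 0.001]
wrist_force: [-4.1, -5.6, 3.8]
grip_width: 10.1
finger_force: 5.2
```

Emit:
{"method": "play_rows", "body": {
  "targets": [
    {"dx": 0.04,"dy": -0.04,"dz": 0,"ax": 0,"ay": 0,"az": 0},
    {"dx": 0,"dy": 0,"dz": 0,"ax": 0,"ay": 0,"az": 0}
  ]
}}

```text
t: 16.38
position: [619.1, 148.2, 11.7]
tcp_rot: [0.944, 0.329, -0.002, 0.002]
wrist_force: [-4.4, -10.3, 5.2]
grip_width: 9.9
finger_force: 7.3
```

Run:
```python
exec(open('chk.py').read())
c=snap('wrist','w7'); cv2.imwrite('pics/c7.png',c['frame'][0:360])
```

```text
16.38 [619.1 148.2  11.7] [ -4.4 -10.3   5.2] [ 17.66 122.67]
```

It stopped with a rise in the y force, as expected at the end stop. I retreat diagonally off the corner, rise, and look.

Emit:
{"method": "play_rows", "body": {
  "targets": [
    {"dx": -0.3,"dy": 0,"dz": 0,"ax": 0,"ay": 0,"az": 0},
    {"dx": -0.8,"dy": 0,"dz": 0,"ax": 0,"ay": 0,"az": 0},
    {"dx": -0.2,"dy": 0,"dz": -0.8,"ax": 0,"ay": 0,"az": 0},
    {"dx": 0,"dy": 0,"dz": -1,"ax": 0,"ay": 0,"az": 0},
    {"dx": 0,"dy": 0,"dz": -1,"ax": 0,"ay": 0,"az": 0},
    {"dx": 0,"dy": 0,"dz": -1,"ax": 0,"ay": 0,"az": 0},
    {"dx": 0,"dy": 0,"dz": 0,"ax": 0,"ay": 0,"az": 0}
  ]
}}

```text
t: 17.3
position: [597.1, 131.1, 111.0]
tcp_rot: [0.944, 0.329, 0.004, 0.0]
wrist_force: [0.0, 0.8, 0.6]
grip_width: 10.1
finger_force: 0.0
```

Run:
```python
exec(open('chk.py').read())
c=snap('wrist','w8'); t=snap('scene','s8')
a=cv2.resize(c['frame'][0:300,120:520],(800,600)); cv2.imwrite('pics/c8.png',a)
```

```text
17.3 [597.1 131.1 111. ] [0.  0.8 0.6] [ -2.25 103.16]
```

View pics/c8.png

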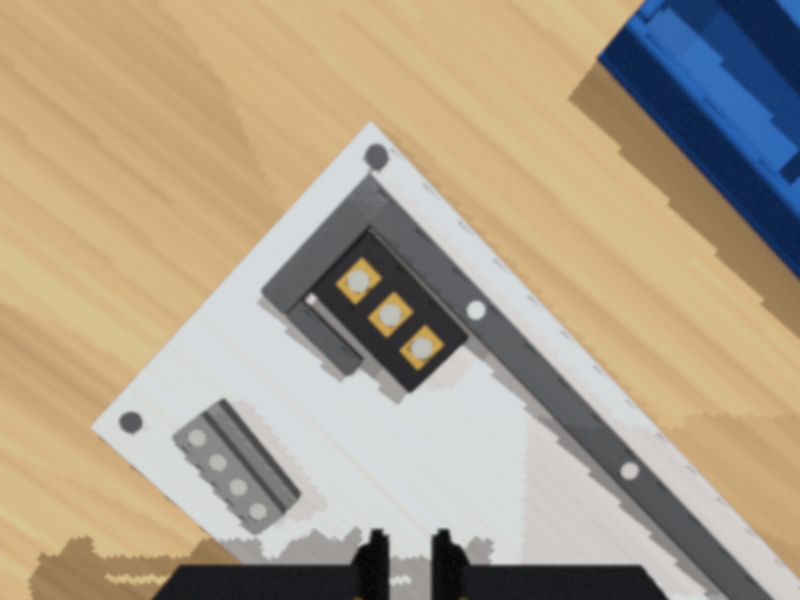

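The module sits fully in the corner: its outer corner at (370,230) is tight to rail and end stop, the keeper gap is visible, and it lies parallel to the rail. The terminal block is untouched and the fingers are clear, about 100 mm above the plate. Handing in.

```bash
python3 -c "
from workcell import *
print(job_done())"
```

```text
the job is handed in; nothing more can be done
None
```

The module was pushed flat to the rail, dragged along it and seated fully home in the empty +y corner pocket; the robot is clear and the job was handed in at about 17 s, with no verdict returned.

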